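# Close the control box: line up the quarter-turn fastener and hold the cover shut

### The job

Close up the grey control box: swing its open blue cover down until it rests on the two sprung rubber buffers, then turn the red wing of the quarter-turn fastener clockwise (seen from above) until it lies along the two yellow marks on the cover, so that its key underneath can drop into its slot. Then press the cover down flush with the box and finish while still holding it pressed there, because the buffers push it up again if you let go. Leave the tape measure, the thread spool and the sanding block beside the box where they are.

Things in the scene. Friction and masses are not known exactly. Their poses are not given: they have to be found in the camera images.
- control_box: Grey steel box fixed to the bench, 168 mm (x) by 170 mm (y), rim 56 mm high; four small lugs reach out to 98 mm either side in y. Origin: centre of its underside. x points from its front (small amber lamp) to its rear (hinge), z up. The cover's hinge axis runs along the box's y at x = +80 mm, z = 56 mm.
- cover (a joint): Hinge angle of the cover, rad: 0 shut flush, about 0.08 resting on the buffers, grows as it opens (limit 1.5). Stiff hinge: it stays where it is left; a few newtons at its front edge move it. Shutting it from the buffers takes about 10 N near its front edge.
- cover_front (a point): Point on the cover's top face, midway across, 150 mm from the hinge axis; x along the cover towards the hinge, z out of its top face. The cover is a blue plate, 163 mm from hinge axis to front edge, 170 mm wide, 5 mm thick, its underside level with the hinge axis. It is clear from 130 to 163 mm from the hinge, in front of the wing.
- wing (a joint): Angle of the fastener on the cover, rad: 0 when the wing lies along the two yellow marks (along the box's x). It starts between -1.45 and -0.7; turning clockwise seen from above increases it. It stays where it is left (friction about 0.05 N m); stops only at -1.6 and +1.6, none at 0.
- wing_grip (a point): Grip point of the red wing, on the fastener's axis, 25 mm above the cover's top face, 7 mm below the wing's top; 110 mm from the hinge, midway across. Wing 40 mm long (x axis), 11 mm thick, white line on top; under it a steel disc, 32 mm diameter, up to 5.5 mm above the cover. z away from the cover. Yellow marks, 16 mm long, are centred 31 mm before and behind the axis.
- buffer_top (a point): Top of the left (+y) of two black rubber buffers, 14 mm diameter, at x = -65 mm, y = +60 and -60 mm in the box, standing 12 mm above the rim when free. Springs: together they push up with about 2 N at the top and 9 N when level with the rim.
- key_slot (a point): Centre of the slot in the steel plate inside the box, under the fastener: 46 x 11 mm, along the box's x, plate top 37 mm above the bench. The fastener's key is a bar 36 x 5 mm parallel to the wing. When it is more than about 0.15 rad out of line it sits on the plate and stops the cover at about 0.05 rad.
- tape_measure: Yellow and black pocket tape measure lying loose on its side, 74x92x32 mm, on the box's right (-y) side; origin under its centre. Leave it alone.
- red_thread: Spool of red thread standing loose, 38 mm diameter, 58 mm high, on the box's left (+y) side; origin under its centre. Leave it alone.
- sanding_block: Wooden sanding block lying loose, 60x96x32 mm, in front of the box; origin under its centre. Leave it alone.

How it is judged:
By the outcome, as a careful person would: the job done as asked, in the order asked, and still so for the second after the job is handed in, while the arm keeps its last pose, push and grip.
It also fails if it takes over 54 s, if anything falls off the work surface, if the arm or the gripper's body presses on something with over 40 N, if the wrist force passes 120 N, or if a joint passes its speed limit or range.

### The arm

A 6-joint arm with a two-finger parallel gripper is mounted at the origin on the work surface; the furniture and walls round the work are solid. World frame = base frame: x ahead of the robot, y to its left, z up, the work surface at z = 0. Lengths are in mm, angles in rad, forces in N, time in s.
With the tool pointing down it reaches from about 350 to 775 mm from the base axis. Payload 7.3 kg.
Tool frame: the origin (TCP) lies midway between the tips of the shut fingers; the grasp point (between the pads) lies 19 mm behind it; z points along the fingers, y is the line along which they close (so a half turn about z gives the same grasp; the last joint's range is limited). The gripper opens to 92 mm and grips with 3 to 60 N. Pads are 19 mm wide; open, the fingers measure 130 mm over their backs; the gripper's body (75 mm by 190 mm) begins 47 mm behind the grasp point.
Start: joints at [1.042, 0.342, 1.524, -0, 1.275, -0.146], TCP at [196.085, 487.027, 226.741] pointing down, gripper open.
Joint ranges: [-2.53, 2.53], [-0.77, 2.02], [0.04, 2.7], [-1, 4.14], [0.28, 2.66], [-3.11, 3.11]. Speed limits (rad/s): [2.57, 2.57, 3.14, 3.14, 3.14, 3.14].

### API

Orientations are given as [roll, pitch, yaw] about the fixed x, y, z axes, in that order (R = Rz(yaw) Ry(pitch) Rx(roll)).
In Python, from plant import bot gives the robot as it stands. The module is installed in compiled form; this text tells all that it offers.
- The arm moves only by the shell command python3 -m crank 'ROWS' [OPENING]. ROWS is JSON, a list of rows, each a list of 6 numbers: the shift along the tool's x, y, z in m, then the turn, a rotation vector about the tool's x, y, z in rad. In form: [[dx, dy, dz, wx, wy, wz], ...]. A call has 1 to 5 rows; each row shifts and turns the commanded pose from where the row before left it, along the tool's axes as they then stand; what a row does not reach is not made up. A row lasts 1/8 s, in which the tool goes at most 62.5 mm and 10.7 degrees, less where a joint would pass 70% of its speed; a pose out of reach is approached as far as the arm can. A call is refused whole if a number of a shift passes 0.0625 or a number of a turn 0.188, either way. A call with a gripper value outside its range is refused whole. OPENING is the opening in per cent of the stroke, from 0 (shut) to 100 (fully open), set as the call begins (- or left out, the last holds). The fingers move at their own pace and stop on an object; the grip force is fixed at half the most. Time passes only in rows, so rows that do not move let the fingers close. It gives the time, the measured TCP pose, the force, the opening and the grip force at its end, in the units of the state.
- bot.get_obs(): the state, without advancing time (a new reading comes with each control period).
- bot.capture(name): name is "side" or "top"; returns a dict with "color" (420x560x3 uint8, blue, green, red), "fov_y" (degrees; the focal length in pixels is half the picture's height over the tangent of half this angle, whatever the lens; pixels are square), "cx", "cy" (the principal point, pixels), "extrinsics" (4x4, takes a point from world to camera coordinates). Camera axes: x right, y up, looking along -z (the intrinsics and any distortion apply to the point x, -y, -z); pixel columns grow to the right and rows downward; lengths in mm; the calibration is good to about 2 mm. A picture is of the moment at which its call begins. There is no depth.
- bot.close_job(): hands the job in; it is judged then, once.
The state is a dict: "time": time; "joint_positions": joint angles; "dq": joint speeds; "tau": joint torques, N m; "tool_pos": TCP position; "tcp_rot": TCP orientation; "contact_force": force on the tool from outside, world axes, zero at the start; "moment": the same for the moment, N m; "grip_width": finger opening in mm; "finger_force": force on a finger pad.
Only numpy, scipy, OpenCV 4.12 (cv2) and the standard library are available. Lean on these libraries where they do the work, as an engineer would, in place of code of your own. Each camera call takes 0.05 s, during which the arm holds its last target. There are 200 camera calls.

## Working session

There is one attempt and no reset: what is moved stays moved. The work goes in short steps, Python scripts to look and compute and a shell command to move; the robot and the scene stay as the last step left them, time stands still between calls to the robot, and variables do not carry over. Pictures are saved under pics/ and viewed, at most 10 in all, crops included, and the job is handed in when it is done.

```bash
mkdir -p pics
python3 - <<'E'
from plant import bot
import cv2,numpy as np
for n in("side","top"):
    c=bot.capture(n); cv2.imwrite(f"pics/{n}0.png",c["color"])
    print(n,{k:(np.round(v,4).tolist() if k=="extrinsics" else v) for k,v in c.items() if k!="color"})
o=bot.get_obs(); print(o)
E
```

```text
side {'fov_y': 48.03749272931065, 'cx': 278.63417119675046, 'cy': 206.71360984789968, 'extrinsics': [[-0.9868, 0.1616, -0.0102, 476.62], [-0.1251, -0.7207, 0.6819, -219.982], [0.1028, 0.6742, 0.7314, -769.3861], [0.0, 0.0, 0.0, 1.0]]}
top {'fov_y': 45.344020293810374, 'cx': 269.9730706520788, 'cy': 210.34270147665296, 'extrinsics': [[-0.0145, -0.9996, -0.0262, -311.0456], [0.984, -0.0189, 0.1773, -462.2947], [-0.1777, -0.0232, 0.9838, -846.3923], [0.0, 0.0, 0.0, 1.0]]}
{'time': 0.1, 'joint_positions': array([ 1.04201001e+00,  3.42629278e-01,  1.52493964e+00, -2.02568887e-06,
        1.27544423e+00, -1.45999615e-01]), 'dq': array([-0.00135821, -0.00254552, -0.00169633,  0.00114802, -0.00079376,
       -0.00078535]), 'tau': array([ 5.67727257e-04, -4.32004309e+01, -2.44692421e+01,  7.19498936e-02,
        5.25375805e-02, -7.22301911e-05]), 'tool_pos': array([195.87404073, 486.67563523, 226.12048436]), 'tcp_rot': array([-3.14018699e+00, -2.04738864e-04,  2.75880640e+00]), 'contact_force': array([-0.28470998,  0.01111326, -0.5249515 ]), 'moment': array([ 0.02655067,  0.01778193, -0.0250744 ]), 'finger_force': 0.0, 'grip_width': 91.70403583063457}
```

View pics/side0.png

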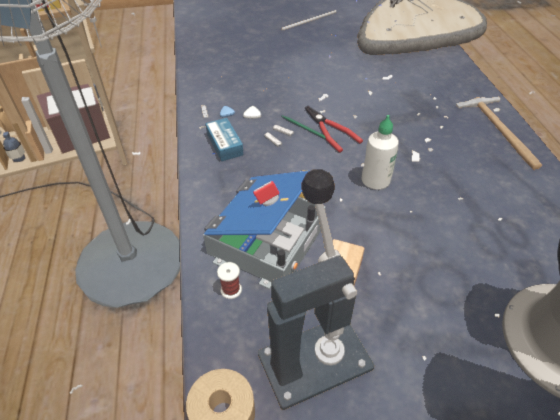

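View pics/top0.png

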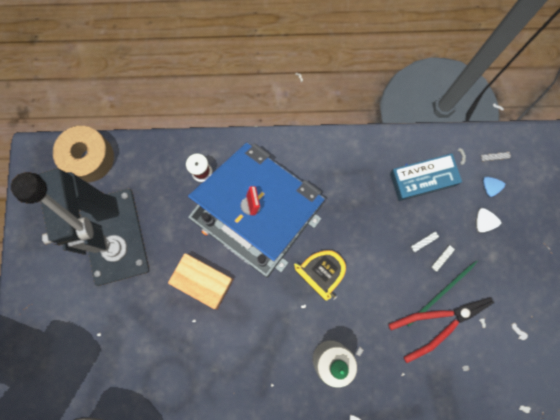

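The side view shows the open cover around (265,205), with the wing at (266,193), the spool at (230,280) and an arbor press in front. In the top view the cover spans (190–325, 143–265), with the wing at (252,200), the block at (200,281) and the tape at (322,273). I'll zoom in on both.

```bash
cat > h.py <<'E'
from plant import bot
import cv2,numpy as np
def cam(n):
    c=bot.capture(n); c["f"]=210/np.tan(np.radians(c["fov_y"]/2)); return c
def proj(c,P):
    P=np.atleast_2d(P); E=c["extrinsics"]; q=P@E[:3,:3].T+E[:3,3]
    return np.c_[c["cx"]+c["f"]*q[:,0]/-q[:,2], c["cy"]+c["f"]*q[:,1]/q[:,2]]
def ray(c,uv):
    E=c["extrinsics"]; R=E[:3,:3]; C=-R.T@E[:3,3]
    d=R.T@np.array([(uv[0]-c["cx"])/c["f"],-(uv[1]-c["cy"])/c["f"],-1]); return C,d/np.linalg.norm(d)
def onz(c,uv,z):
    C,d=ray(c,uv); return C+d*(z-C[2])/d[2]
def tri(c1,u1,c2,u2):
    C1,d1=ray(c1,u1);C2,d2=ray(c2,u2)
    s=np.linalg.lstsq(np.c_[d1,-d2],C2-C1,rcond=None)[0]
    a,b=C1+s[0]*d1,C2+s[1]*d2; return (a+b)/2,np.linalg.norm(a-b)
def crop(c,x,y,w,h,k,f):
    cv2.imwrite(f,cv2.resize(c["color"][y:y+h,x:x+w],None,fx=k,fy=k,interpolation=cv2.INTER_CUBIC))
E
python3 - <<'E'
from h import *
t,s=cam("top"),cam("side")
crop(t,170,135,180,150,4,"pics/t1.png"); crop(s,190,160,190,150,4,"pics/s1.png")
for c in(t,s): print(-c["extrinsics"][:3,:3].T@c["extrinsics"][:3,3], proj(c,[[0,0,0],[196,487,226]]))
E
```

```text
[ 299.9727561  -339.31010644  906.49363155] [[  85.22899151  484.92053421]
 [-335.04672175  389.2964087 ]]
[521.95121059 283.14900346 717.57037946] [[ 570.56625996  341.45366762]
 [ 941.59897246 1020.39714222]]
```

View pics/t1.png

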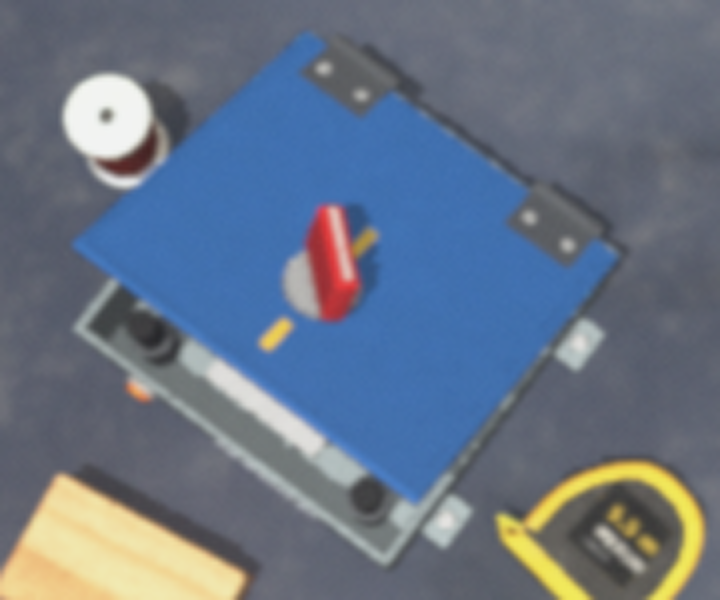

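View pics/s1.png

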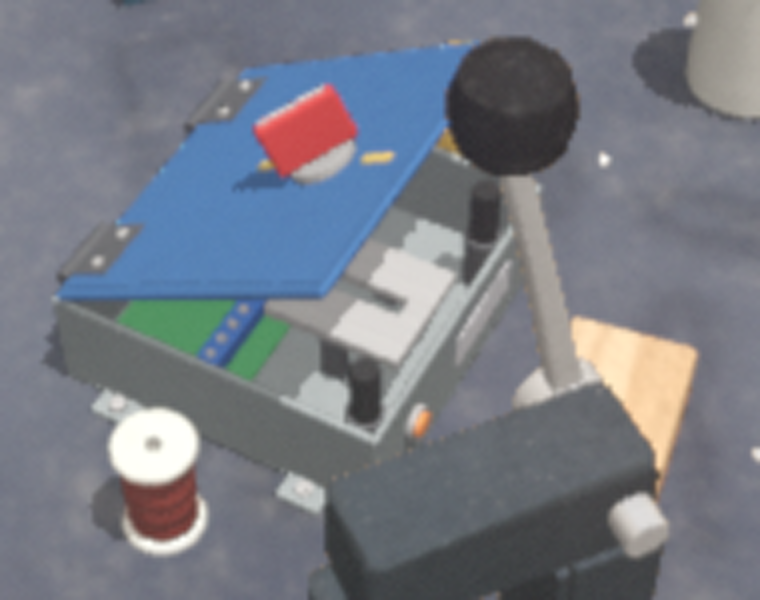

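The top crop shows the rim's front corners at (75,328) and (388,563), the cover's front corners at (75,243) and (418,500), the wing top from about (332,207) to (350,290), and the yellow marks at (276,334) and (366,241). In the side crop the cover's front-left corner is at (322,295) and the rim's front-left corner at (375,438). The press ball is at (512,105).

```bash
cat > m.py <<'E'
from h import *
t,s=cam("top"),cam("side")
T=lambda x,y:np.array([170+(x-1.5)/4,135+(y-1.5)/4]); S=lambda x,y:np.array([190+(x-1.5)/4,160+(y-1.5)/4])
FL,FR=onz(t,T(75,328),56),onz(t,T(388,563),56)
print("FL,FR",FL,FR,np.linalg.norm(FL-FR)); print("tri FL",tri(t,T(75,328),s,S(375,438)),"FR",tri(t,T(388,563),s,S(540,188)))
HL,HR=onz(t,T(310,32),61),onz(t,T(625,258),61); print("H",HL,HR,np.linalg.norm(HL-HR))
yv=(FL-FR)+(HL-HR); yv/=np.linalg.norm(yv); yaw=np.arctan2(-yv[0],yv[1]); xv=np.array([yv[1],-yv[0],0])
F=(FL+FR)/2; O=F+84*xv; O[2]=0; print("yaw",yaw,"O",O,"H-F dist",((HL+HR)/2-F)@xv)
print("cover FL corner",tri(t,T(75,243),s,S(322,295)))
for n,a in(("FL",(75,243)),("FR",(418,500))):
    # intersect ray with the plane y=+-85 of box
    C,d=ray(t,T(*a)); y0=85 if n=="FL" else -85
    k=(y0-(C-O)@yv)/(d@yv)
    print(n)
    # find angle such that proj fits: ray vs cover corner circle
    ths=np.linspace(0,1.5,1501); P=np.array([O+(80-163*np.cos(h)-5*np.sin(h))*xv+y0*yv+[0,0,56+163*np.sin(h)+5*np.cos(h)] if 0 else O+(80-163*np.cos(h)+5*np.sin(h))*xv+y0*yv+np.array([0,0,56+163*np.sin(h)+5*np.cos(h)]) for h in ths])
    e=np.linalg.norm(proj(t,P)-T(*a),axis=1); i=e.argmin(); print(" angle top",ths[i],e[i],P[i])
    if n=="FL":
        e=np.linalg.norm(proj(s,P)-S(322,295),axis=1); i=e.argmin(); print(" angle side",ths[i],e[i],P[i])
print("ball",tri(t,(29,187),s,S(512,105)))
print("spool",onz(t,T(108,115),58)," block",[onz(t,T(*p),32).round() for p in((62,475),(248,580))])
print("tape",onz(t,(322,273),32)); print("lamp ref")
for nm,c,ps in(("marks",t,((276,334),(366,241))),): 
    print([T(*p) for p in ps])
E
python3 m.py
```

```text
FL,FR [ 445.30228735 -178.43008186   56.        ] [ 342.65375891 -311.98855753   56.        ] 168.44757883193262
tri FL (array([ 444.81051707, -179.08174574,   59.32515886]), np.float64(0.15852075527207238)) FR (array([ 342.33285178, -311.88234951,   56.08449658]), np.float64(0.6692948497939181))
H [ 574.1614204  -281.00420922   61.        ] [ 470.36220107 -415.31093876   61.        ] 169.74267446308428
yaw -0.6566274675051162 O [ 460.5106844  -296.48704374    0.        ] H-F dist 164.4525471815122
cover FL corner (array([ 464.01269721, -193.84902634,  140.79524916]), np.float64(1.0153057256455535))
FL
 angle top 0.51 0.7676034202140292 [ 465.02089518 -192.64741785  139.93661378]
 angle side 0.514 1.19447474514345 [ 465.28771023 -192.85305623  140.49520667]
FR
 angle top 0.513 0.774319137130751 [ 361.44449431 -327.45095233  140.35568484]
ball (array([428.08167221, -59.86380233, 369.99504096]), np.float64(0.44657956167072327))
spool [ 539.30778151 -191.96210742   58.        ]  block [array([ 384., -169.,   32.]), array([ 338., -251.,   32.])]
tape [ 346.41642853 -406.81393528   32.        ]
lamp ref
[array([238.625, 218.125]), array([261.125, 194.875])]
```

```bash
cat > g.py <<'E'
from h import *
from scipy.spatial.transform import Rotation as Ro
O=np.array([460.5,-296.5,0]); YAW=-0.657
B=Ro.from_euler("z",YAW).as_matrix()
def box(p): return O+B@np.array(p,float)
def cov(r,y,up,h):  # on cover: r from hinge, up above the top face
    return box([80-r*np.cos(h)+(5+up)*np.sin(h),y,56+r*np.sin(h)+(5+up)*np.cos(h)])
def delta(p,yaw):
    o=bot.get_obs(); R=Ro.from_euler("xyz",o["tcp_rot"]); G=Ro.from_euler("z",yaw)*Ro.from_euler("x",np.pi)
    print("tgt",np.round(p,1),"shift mm",(R.inv().apply(p-o["tool_pos"])).round(1),"turn",(R.inv()*G).as_rotvec().round(3))
def state():
    o=bot.get_obs(); p=o["tool_pos"]; print("t",o["time"],"tcp",p.round(1),"box",(B.T@(p-O)).round(1),"rot",o["tcp_rot"].round(3),"F",o["contact_force"].round(1),"M",o["moment"].round(2),"w",round(o["grip_width"],1),"ff",round(o["finger_force"],1),"q",o["joint_positions"].round(2))
def wingang(t,uv1,uv2,h,up=32): # two ends of white line in top view
    n=B@np.array([np.sin(h),0,np.cos(h)]); P0=cov(110,0,up,h); q=[]
    for u in(uv1,uv2):
        C,d=ray(t,u); q.append(B.T@(C+d*((P0-C)@n)/(d@n)-P0))
    v=q[0]-q[1]; v[0]/=np.cos(h); print("ends",np.round(q,1),"len",np.linalg.norm(v[:2]),"ang",-np.arctan(v[1]/v[0]))
E
python3 - <<'E'
from g import *
t=cam("top"); T=lambda x,y:np.array([170+(x-1.5)/4,135+(y-1.5)/4])
wingang(t,T(333,207),T(352,288),0.512)
print("marks check",proj(t,[cov(141,0,0,.512),cov(79,0,0,.512)]))
print(cov(150,0,0,.512)); delta(np.array([380,200,450]),2.485);
E
python3 -m crank '[[0,0,-0.06,0,0,0],[0,0,-0.06,0,0,0],[0,0,-0.06,0,0,0],[0,0,-0.05,0,0,0]]' 0
```

```text
ends [[ 10.5  12.   -5.9]
 [-12.4 -15.5   7. ]] len 38.0782947989605 ang -0.8075486064643487
marks check [[238.7590496  218.38364748]
 [260.34620892 195.28275745]]
[ 422.24254992 -266.99168259  133.8470958 ]
tgt [380 200 450] shift mm [-277.8 -197.5 -223.4] turn [-0.    -0.     0.274]
time: 0.85
tool_pos: [195.9, 486.8, 459.4]
tcp_rot: [3.139, 0.0, 2.759]
contact_force: [-0.6, 0.7, 0.5]
grip_width: 56.5
finger_force: 0.0
```

```bash
python3 -m crank '[[-0.045,-0.033,0,0,0,0],[-0.045,-0.033,0,0,0,0],[-0.045,-0.033,0,0,0,0],[-0.045,-0.033,0,0,0,0],[-0.045,-0.033,0,0,0,0]]'
python3 - <<'E'
from g import *
state(); delta(cov(152,0,330,.512)*0+np.array([*cov(152,0,0,.512)[:2],455]),2.485)
E
```

```text
time: 1.48
tool_pos: [343.7, 248.3, 456.8]
tcp_rot: [3.141, 0.0, 2.759]
contact_force: [-0.1, 1.4, 0.1]
grip_width: 6.3
finger_force: 0.0
t 1.475 tcp [343.7 248.3 456.8] box [-425.2  360.   456.8] rot [3.141 0.    2.759] F [-0.1  1.4  0.1] M [-0.02 -0.05  0.05] w 6.3 ff 0.0 q [ 0.44  0.07  1.25  0.    1.82 -0.74]
tgt [ 420.9 -265.9  455. ] shift mm [-263.5 -448.3    1.7] turn [0.001 0.    0.274]
```

```bash
python3 -m crank '[[-0.03,-0.05,0,0,0,0],[-0.03,-0.05,0,0,0,0],[-0.03,-0.05,0,0,0,0],[-0.03,-0.05,0,0,0,0],[-0.03,-0.05,0,0,0,0]]' >/dev/null; python3 -m crank '[[-0.03,-0.05,0,0,0,0],[-0.03,-0.05,0,0,0,0],[-0.03,-0.05,0,0,0,0],[-0.02,-0.04,0,0,0,0.137],[0,0,0,0,0,0.137]]'
python3 - <<'E'
from g import *
state(); delta(cov(152,0,0,.512)+[0,0,30],2.485)
E
```

```text
time: 2.72
tool_pos: [419.8, -258.4, 455.1]
tcp_rot: [-3.141, -0.003, 2.476]
contact_force: [0.1, 1.3, -0.3]
grip_width: 0.6
finger_force: 0.0
t 2.725 tcp [ 419.8 -258.4  455.1] box [-55.5   5.3 455.1] rot [-3.141e+00 -3.000e-03  2.476e+00] F [ 0.1  1.3 -0.3] M [0.09 0.04 0.01] w 0.6 ff 0.0 q [-0.71  0.22  1.08 -0.    1.84 -1.61]
tgt [ 420.9 -265.9  164.8] shift mm [ -6.2  -5.2 290.3] turn [-0.    -0.003 -0.009]
```

```bash
python3 -m crank '[[-0.005,-0.005,0.06,0,0,0],[0,0,0.06,0,0,0],[0,0,0.06,0,0,0],[0,0,0.06,0,0,0],[0,0,0.04,0,0,0]]' >/dev/null; python3 -m crank '[[0,0,0,0,0,0]]' >/dev/null
python3 - <<'E'
from g import *
state(); delta(cov(152,0,0,.512),2.485); delta(cov(150,0,0,.08),2.485)
E
```

```text
t 3.475 tcp [ 419.5 -261.2  174.4] box [-54.1   2.9 174.4] rot [ 3.141 -0.006  2.485] F [ 0.4 -0.4  0.5] M [-0.03 -0.    0.04] w 0.3 ff 0.0 q [-0.71  0.34  1.68  0.    1.13 -1.63]
tgt [ 420.9 -265.9  134.8] shift mm [-4.2 -2.9 39.5] turn [ 0.    -0.006 -0.   ]
tgt [ 405.8 -254.3   73. ] shift mm [ 14.4  -3.  101.5] turn [ 0.    -0.006 -0.   ]
```

```bash
python3 -m crank '[[-0.003,-0.003,0.03,0,0,0],[0,0,0.01,0,0,0],[0.002,0,0.01,0,0,0],[0,0,0,0,0,0]]'; python3 -m crank '[[0.004,0,0.01,0,0,0],[0.004,0,0.01,0,0,0],[0.004,0,0.01,0,0,0]]'
python3 - <<'E'
from g import *
state(); t,s=cam("top"),cam("side")
crop(s,190,160,190,150,4,"pics/s2.png")
E
```

```text
time: 3.98
tool_pos: [419.8, -265.2, 127.0]
tcp_rot: [3.141, -0.0, 2.485]
contact_force: [-0.5, -0.1, 0.0]
grip_width: 0.5
finger_force: 0.0
time: 4.35
tool_pos: [410.0, -257.7, 96.0]
tcp_rot: [3.142, -0.0, 2.485]
contact_force: [-0.0, 0.3, 0.7]
grip_width: 0.6
finger_force: 0.1
t 4.35 tcp [ 410.  -257.7   96. ] box [-63.6  -0.1  96. ] rot [ 3.142 -0.     2.485] F [-0.   0.3  0.7] M [-0.02 -0.02  0.04] w 0.6 ff 0.1 q [-0.72  0.42  1.81  0.    0.91 -1.63]
```

View pics/s2.png

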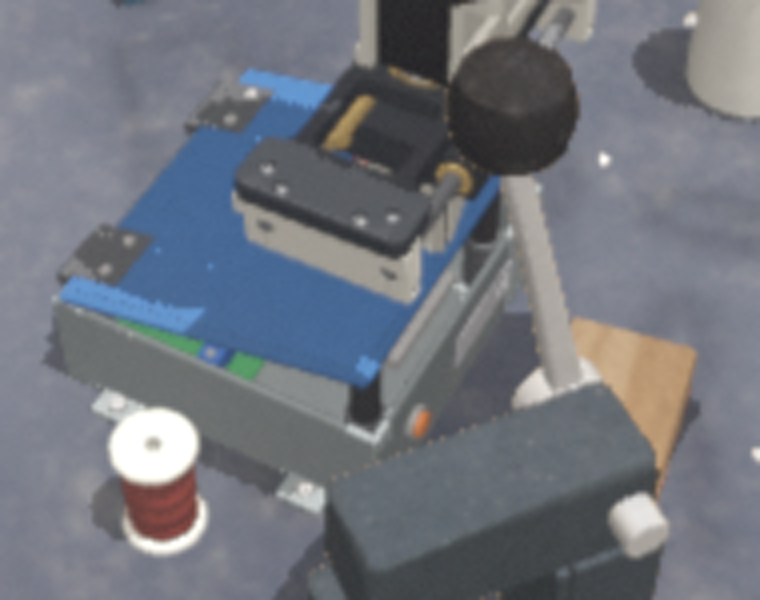

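The cover is following the fingers: its front-left corner is now at (365,380), with the buffer underneath. Next I lower it onto the buffers.

```bash
python3 -m crank '[[0.002,0,0.008,0,0,0],[0.002,0,0.006,0,0,0],[0.001,0,0.004,0,0,0],[0,0,0,0,0,0]]';  python3 -m crank '[[0,0,0.004,0,0,0],[0,0,0,0,0,0]]'
```

```text
time: 4.95
tool_pos: [406.2, -254.8, 78.4]
tcp_rot: [3.141, -0.001, 2.485]
contact_force: [-0.6, 0.1, -0.2]
grip_width: 0.3
finger_force: 0.0
time: 5.2
tool_pos: [406.5, -255.1, 74.6]
tcp_rot: [3.141, 0.0, 2.485]
contact_force: [0.4, 0.0, 0.1]
grip_width: 0.5
finger_force: 0.0
```

```bash
for i in 1 2; do python3 -m crank '[[0,0,0.001,0,0,0],[0,0,0,0,0,0]]' | grep -E "tool_pos|contact"; done
python3 - <<'E'
from g import *
state(); s=cam("side"); crop(s,190,160,190,150,4,"pics/s3.png")
E
```

```text
tool_pos: [406.5, -255.0, 73.8]
contact_force: [-0.9, -0.4, 1.3]
tool_pos: [406.4, -254.9, 72.7]
contact_force: [-0.5, 0.8, 1.9]
t 5.7 tcp [ 406.4 -254.9   72.7] box [-68.2  -0.1  72.7] rot [ 3.142 -0.     2.485] F [-0.5  0.8  1.9] M [0.05 0.13 0.01] w 0.8 ff 0.9 q [-0.72  0.45  1.85  0.    0.84 -1.63]
```

View pics/s3.png

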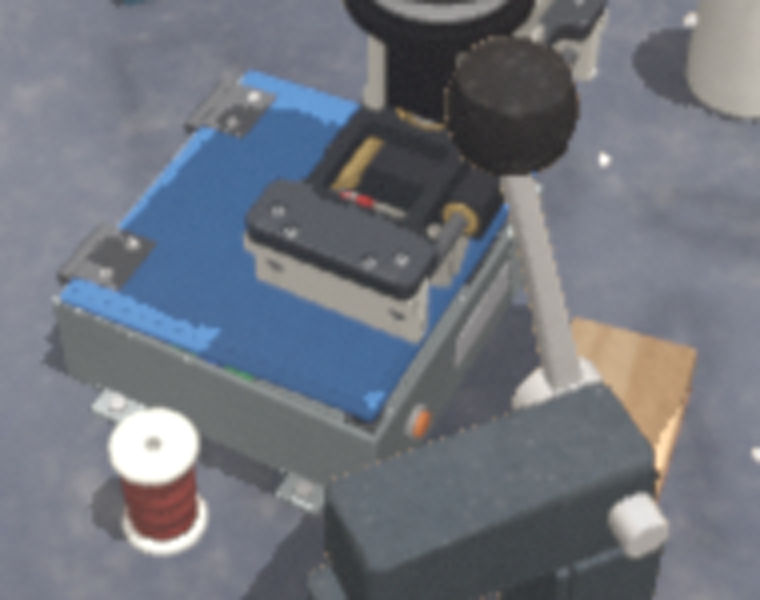

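The cover rests on the buffers (about 2 N, z = 72.7). Next: retreat, open the gripper and measure the wing.

```bash
python3 -m crank '[[0.01,0,-0.05,0,0,0],[0.04,0,-0.05,0,0,0],[0.05,0,-0.05,0,0,0],[0.05,0,0,0,0,0],[0,0,0,0,0,0]]' 50
python3 - <<'E'
from g import *
t=cam("top"); crop(t,170,135,180,150,4,"pics/t4.png")
T=lambda x,y:np.array([170+(x-1.5)/4,135+(y-1.5)/4])
hsv=cv2.cvtColor(t["color"],cv2.COLOR_BGR2HSV)
print("pred marks crop px",(proj(t,[cov(141,0,0,.08),cov(79,0,0,.08),cov(110,0,32,.08)])-[170,135])*4+1.5)
E
```

```text
time: 6.38
tool_pos: [291.0, -165.6, 215.9]
tcp_rot: [3.141, 0.0, 2.485]
contact_force: [-0.7, -0.8, 0.7]
grip_width: 44.2
finger_force: 0.0
pred marks crop px [[259.950315   394.309553  ]
 [349.38494416 280.13752228]
 [303.0516444  319.21109206]]
```

View pics/t4.png

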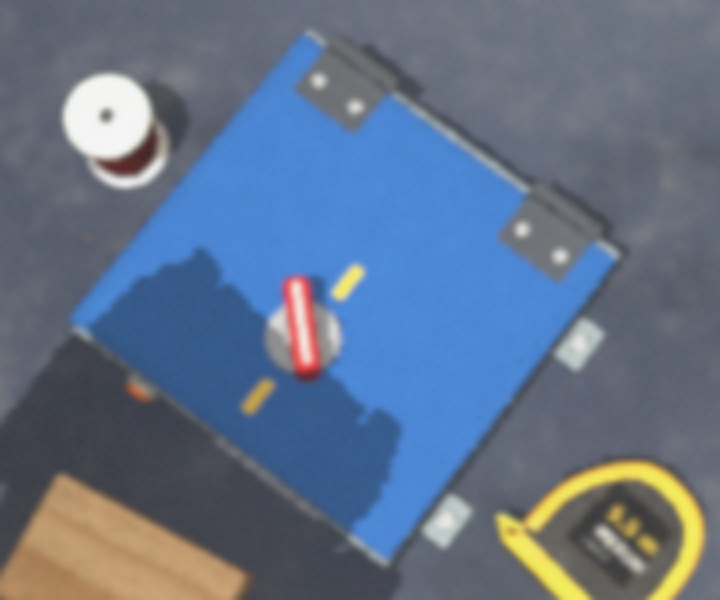

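The marks, at (258,397) and (348,282), match the prediction. The wing's white line runs from (294,279) to (309,366).

Run:
```python
from g import *
t=cam("top"); T=lambda x,y:np.array([170+(x-1.5)/4,135+(y-1.5)/4])
wingang(t,T(294,279),T(309,366),.08)
p=cov(110,0,9,.08); state()
for a in(.8,.9): delta(p,2.485+a)
```

```text
ends [[ 11.1  13.2  -0.9]
 [-13.9 -13.8   1.1]] len 36.899620875555975 ang -0.8204691778268716
t 6.475 tcp [ 293.3 -167.8  216. ] box [-2.11e+02 -2.00e-01  2.16e+02] rot [-3.142e+00  2.000e-03  2.485e+00] F [ 0.5  0.2 -0.6] M [-0.04  0.01  0.01] w 45.7 ff 0.0 q [-0.75 -0.    1.98  0.    1.16 -1.66]
tgt [ 437.9 -279.1   78.7] shift mm [-182.3    0.2  137.6] turn [-0.001  0.002 -0.8  ]
tgt [ 437.9 -279.1   78.7] shift mm [-182.3    0.2  137.6] turn [-0.001  0.001 -0.9  ]
```

```bash
python3 -m crank '[[-0.06,0,0,0,0,0],[-0.06,0,0,0,0,0],[-0.06,0,0.03,0,0,0],[0,0,0.03,0,0.08,0],[0,0,0,0,0,-0.164]]' >/dev/null;  python3 -m crank '[[0,0,0,0,0,-0.164],[0,0,0,0,0,-0.164],[0,0,0,0,0,-0.164],[0,0,0,0,0,-0.164],[0,0,0,0,0,0]]' >/dev/null
python3 - <<'E'
from g import *
state(); delta(cov(110,0,9,.08),2.485+.82); delta(cov(110,0,45,.08),2.485+.82)
E
```

```text
t 7.725 tcp [ 432.9 -275.5  156.6] box [-34.7  -0.2 156.6] rot [ 3.082 -0.055 -2.978] F [0.6 0.4 0.5] M [-0.05 -0.02  0.04] w 46.0 ff 0.0 q [-0.71  0.43  1.59 -0.    1.2  -2.44]
tgt [ 437.9 -279.1   78.7] shift mm [-8.6 -9.  77.1] turn [ 0.059 -0.055 -0.002]
tgt [ 440.2 -280.8  114.6] shift mm [-8.6 -8.9 41.1] turn [ 0.059 -0.055 -0.002]
```

```bash
python3 -m crank '[[-0.0085,-0.009,0.02,0,0,0],[0,0,0.02,0,0,0],[0,0,0.02,0,0,0],[0,0,0.014,0,0,0],[0,0,0,0,0,0]]'
python3 - <<'E'
from g import *
state(); delta(cov(110,0,9,.08),2.485+.82)
E
python3 -m crank '[[0,0,0,0,0,0],[0,0,0,0,0,0],[0,0,0,0,0,0],[0,0,0,0,0,0],[0,0,0,0,0,0]]' 0
```

```text
time: 8.35
tool_pos: [437.1, -278.5, 81.9]
tcp_rot: [3.081, -0.056, -2.978]
contact_force: [0.0, -0.0, 0.2]
grip_width: 45.9
finger_force: 0.0
t 8.35 tcp [ 437.1 -278.5   81.9] box [-29.5  -0.   81.9] rot [ 3.081 -0.056 -2.978] F [ 0.  -0.   0.2] M [-0.03 -0.04 -0.03] w 45.9 ff 0.0 q [-0.71  0.53  1.66 -0.01  1.03 -2.44]
tgt [ 437.9 -279.1   78.7] shift mm [-0.9 -0.9  3. ] turn [ 0.06  -0.056 -0.002]
time: 8.98
tool_pos: [437.9, -279.6, 83.4]
tcp_rot: [3.085, -0.053, -2.977]
contact_force: [0.1, -4.1, 0.9]
grip_width: 10.6
finger_force: 30.0
```

The wing is gripped (10.6 mm, 30 N). Now I turn it clockwise.

```bash
python3 -m crank '[[0,0,0,0,0,0.1],[0,0,0,0,0,0.1],[0,0,0,0,0,0.1],[0,0,0,0,0,0.1],[0,0,0,0,0,0.1]]';python3 -m crank '[[0,0,0,0,0,0.1],[0,0,0,0,0,0.1],[0,0,0,0,0,0.1],[0,0,0,0,0,0.02],[0,0,0,0,0,0]]'
python3 - <<'E'
from g import *
state(); delta(cov(110,0,12,.08),2.485)
E
```

```text
time: 9.6
tool_pos: [437.8, -280.3, 83.4]
tcp_rot: [3.119, -0.074, 2.802]
contact_force: [0.4, -6.5, -0.8]
grip_width: 10.7
finger_force: 30.0
time: 10.22
tool_pos: [437.6, -280.6, 83.4]
tcp_rot: [-3.14, -0.077, 2.485]
contact_force: [-1.5, -6.8, -0.4]
grip_width: 10.7
finger_force: 30.0
t 10.225 tcp [ 437.6 -280.6   83.4] box [-27.8  -1.4  83.4] rot [-3.14  -0.077  2.485] F [-1.5 -6.8 -0.4] M [-1.28  0.11  0.1 ] w 10.7 ff 30.0 q [-0.71  0.53  1.66 -0.01  1.03 -1.62]
tgt [ 438.1 -279.2   81.7] shift mm [0.4 1.4 1.7] turn [-0.002 -0.077 -0.   ]
```

```bash
python3 -m crank '[[0,0,0,0,0,0],[0,0,0,0,0,0],[0,0,0,0,0,0],[0,0,-0.03,0,0,0],[0,0,-0.05,0,0,0]]' 50; python3 -m crank '[[0,0,-0.05,0,-0.08,0],[0.06,0,0,0,0,0],[0.06,0,0,0,0,0],[0.05,0,0,0,0,0],[0,0,0,0,0,0]]' 0
python3 - <<'E'
from g import *
t=cam("top"); crop(t,170,135,180,150,4,"pics/t5.png"); state(); delta(cov(149,0,20,.08),2.485)
E
```

```text
time: 10.85
tool_pos: [441.6, -281.6, 162.2]
tcp_rot: [3.141, -0.085, 2.485]
contact_force: [0.2, -1.0, 0.7]
grip_width: 45.5
finger_force: 0.0
time: 11.48
tool_pos: [308.8, -179.0, 212.6]
tcp_rot: [3.141, -0.001, 2.485]
contact_force: [0.3, -0.3, -1.0]
grip_width: 2.0
finger_force: 0.0
t 11.525 tcp [ 310.6 -180.7  213.1] box [-1.894e+02  1.000e-01  2.131e+02] rot [3.141e+00 1.000e-03 2.485e+00] F [ 0.9 -0.6  0.3] M [-0.05 -0.02 -0.01] w 0.9 ff 0.0 q [-0.74  0.05  1.95  0.    1.15 -1.66]
tgt [ 407.8 -255.9   92.8] shift mm [-122.8   -0.2  120.4] turn [ 0.     0.001 -0.   ]
```

View pics/t5.png

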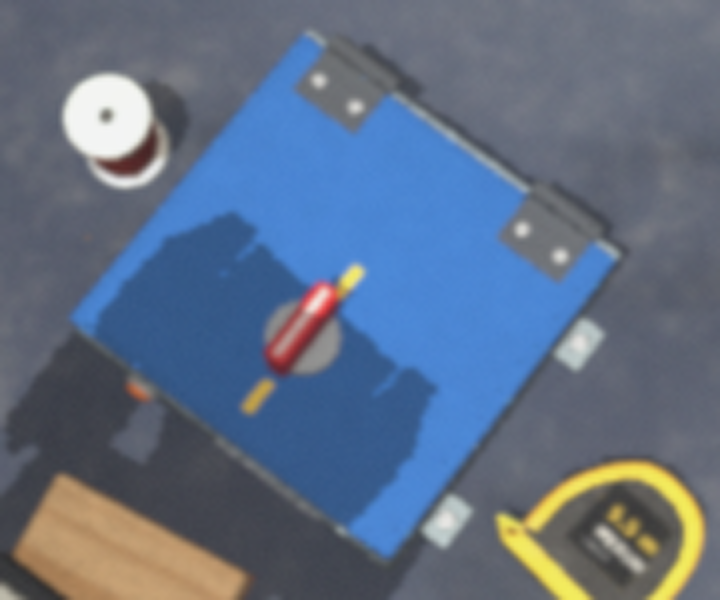

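The wing lies along the yellow marks (line (273,358)–(328,288), parallel to the marks' direction). Now I press the cover at its front edge.

```bash
python3 -m crank '[[-0.06,0,0.02,0,0,0],[-0.06,0,0.05,0,0,0],[-0.001,0,0.04,0,0,0],[0,0,0.02,0,0,0],[0,0,0,0,0,0]]'; python3 -m crank '[[0,0,0.005,0,0,0],[0,0,0.005,0,0,0],[0,0,0,0,0,0]]'
python3 - <<'E'
from g import *
state(); delta(cov(150,0,0,0),2.485)
E
```

```text
time: 12.15
tool_pos: [396.8, -247.4, 91.0]
tcp_rot: [3.141, -0.004, 2.485]
contact_force: [-0.0, -0.5, 0.1]
grip_width: 0.3
finger_force: 0.0
time: 12.52
tool_pos: [396.9, -247.5, 83.0]
tcp_rot: [3.142, 0.001, 2.485]
contact_force: [0.3, -0.2, 0.5]
grip_width: 0.2
finger_force: 0.0
t 12.525 tcp [ 396.9 -247.5   83. ] box [-80.3  -0.   83. ] rot [3.142e+00 1.000e-03 2.485e+00] F [ 0.3 -0.2  0.5] M [-0.1  -0.02  0.06] w 0.2 ff 0.0 q [-0.72  0.42  1.87  0.    0.85 -1.64]
tgt [ 405.1 -253.7   61. ] shift mm [-10.3   0.   22. ] turn [ 0.     0.001 -0.   ]
```

```bash
python3 -m crank '[[-0.0105,0,0,0,0,0],[0,0,0.005,0,0,0],[0,0,0.005,0,0,0],[0,0,0.003,0,0,0],[0,0,0,0,0,0]]'; python3 -m crank '[[0,0,0.003,0,0,0],[0,0,0.002,0,0,0],[0,0,0,0,0,0]]'
```

```text
time: 13.15
tool_pos: [405.0, -253.8, 69.7]
tcp_rot: [3.142, -0.0, 2.485]
contact_force: [0.6, -0.5, 2.5]
grip_width: 0.3
finger_force: 1.0
time: 13.52
tool_pos: [404.8, -253.6, 64.7]
tcp_rot: [3.142, -0.001, 2.485]
contact_force: [-1.4, 0.7, 4.0]
grip_width: 0.5
finger_force: 2.2
```

```bash
python3 -m crank '[[0,0,0.002,0,0,0],[0,0,0,0,0,0]]';python3 -m crank '[[0,0,0.001,0,0,0],[0,0,0,0,0,0]]'; python3 -m crank '[[0,0,0.001,0,0,0],[0,0,0,0,0,0]]'
```

```text
time: 13.78
tool_pos: [404.7, -253.6, 62.8]
tcp_rot: [3.142, -0.001, 2.485]
contact_force: [-2.5, 1.5, 4.9]
grip_width: 0.8
finger_force: 2.7
time: 14.02
tool_pos: [404.7, -253.6, 61.9]
tcp_rot: [3.142, -0.001, 2.485]
contact_force: [-2.1, 0.3, 6.4]
grip_width: 0.6
finger_force: 3.1
time: 14.28
tool_pos: [404.7, -253.5, 61.2]
tcp_rot: [3.142, -0.001, 2.485]
contact_force: [-1.9, 1.7, 9.3]
grip_width: 0.5
finger_force: 4.9
```

```bash
python3 -m crank '[[0,0,0.001,0,0,0],[0,0,0,0,0,0]]';python3 -m crank '[[0,0,0.001,0,0,0],[0,0,0,0,0,0]]'
python3 - <<'E'
from g import *
s=cam("side"); crop(s,190,160,190,150,4,"pics/s6.png"); state()
E
```

```text
time: 14.52
tool_pos: [404.7, -253.6, 61.0]
tcp_rot: [-3.142, -0.0, 2.485]
contact_force: [-6.0, 4.5, 18.2]
grip_width: 0.5
finger_force: 9.3
time: 14.78
tool_pos: [404.8, -253.6, 60.8]
tcp_rot: [-3.141, 0.0, 2.485]
contact_force: [-7.4, 5.5, 28.1]
grip_width: 0.5
finger_force: 13.6
t 14.825 tcp [ 404.7 -253.6   60.8] box [-70.4  -0.   60.8] rot [-3.141  0.     2.485] F [-7.4  4.9 27.3] M [ 0.91  1.36 -0.03] w 0.5 ff 13.6 q [-0.72  0.47  1.86 -0.    0.81 -1.63]
```

View pics/s6.png

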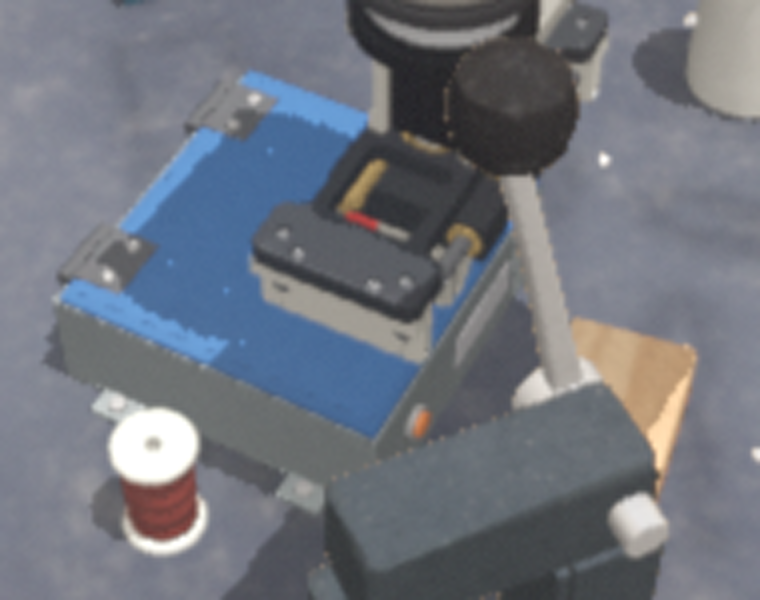

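The cover is flush: its front-left corner meets the rim at (375,438), there is no gap, and the force rose sharply at z = 60.8 to a steady 27 N. I'm handing in while still pressing.

```bash
python3 -c "
from plant import bot
print(bot.close_job())"
```

```text
the job is handed in; nothing more can be done
None
```

I closed the cover onto its buffers, turned the wing onto the yellow marks, and handed the job in at about 15 s with the cover pressed flush at about 27 N; the tape measure, spool and sanding block were not touched.

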